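# Bed the swab vial in its V rest and hold it down

## Robot

A 6-joint arm with a two-finger parallel gripper is mounted at the origin on the work surface. World frame = base frame: x ahead of the robot, y to its left, z up, the work surface at z = 0. Lengths are in mm, angles in rad, forces in N, time in s.
With the tool pointing down it reaches from about 300 to 875 mm from the base axis. Payload 6.4 kg.
Tool frame: the origin (TCP) lies between the finger pads; the fingertips stand 22 mm ahead of it and the grasp point (between the pads) lies 3 mm ahead of it; y points along the fingers, z is the direction in which the jaws open and shut, and the axes are right-handed (so a half turn about y gives the same grasp; the last joint's range is limited). The gripper opens to 85 mm and grips with 20 to 120 N. Pads are 22 mm wide; open, the fingers measure 114 mm over their backs; the gripper's body (76 mm by 85 mm) begins 54 mm behind the grasp point. The pads swing forward as they close: fully open they stand 13 mm farther back than shut.
Start: joints at [1.061, 0.181, 1.607, -0, 1.354, -0.206], TCP at [171.999, 548.687, 253.288] pointing down, gripper open.
Joint ranges: [-2.99, 2.99], [-0.89, 2.07], [0.3, 2.58], [-1.14, 4.28], [0, 2.63], [-3.12, 3.12]. Speed limits (rad/s): [2.57, 2.57, 3.01, 3.14, 3.14, 3.14].

## Interface

Orientations are given as a unit quaternion [x, y, z, w].
In Python, from rig import manip gives the robot as it stands.
- The arm moves only by the shell command python3 -m crank 'ROWS' [OPENING]. ROWS is JSON, one flat list of numbers, 4 for each row, row after row: the shift along the world's x, y, z in units of 60 mm (1.0 is 60 mm), then the turn about the world's z in units of 6 degrees (1.0 is 6 degrees). In form: [dx, dy, dz, turn, dx, dy, dz, turn, ...]. A call has 1 to 20 rows; each row is the pose to reach, as a shift and turn from the pose commanded when the call began; what a row does not reach only later rows make up. A row lasts 1/8 s, in which the tool goes at most 62.5 mm and 10.7 degrees, less where a joint would pass 70% of its speed; a pose out of reach is approached as far as the arm can. A call with a gripper value outside its range is refused whole. OPENING is the closure in counts, from 0 (fully open) to 255 (shut), set as the call begins (- or left out, the last holds). The fingers move at their own pace and stop on an object; the grip force is fixed at half the most. Time passes only in rows, so rows that repeat a pose let the fingers close. It gives the time, the measured TCP pose, the force and the opening at its end, in the units of the state.
- manip.state(): the state, without advancing time (a new reading comes with each control period).
- manip.get_image(name): name is "scene" or "top"; returns a dict with "pixels" (384x512x3 uint8, red, green, blue), "vfov" (degrees; the focal length in pixels is half the picture's height over the tangent of half this angle, whatever the lens; pixels are square), "cx", "cy" (the principal point, pixels), "dist_coeffs" ([k1, k2, p1, p2, k3] as OpenCV has them; the pictures are not rectified), "R" (3x3) and "t" (3): a world point X has camera coordinates R X + t. Camera axes: x right, y down, z forward; pixel columns grow to the right and rows downward; lengths in mm; the calibration is good to about 2 mm. A picture is of the moment at which its call begins. There is no depth.
- manip.close_job(): hands the job in, once; it reports no verdict.
Trained networks look in the newest picture that a camera, given by its name, has taken for a name from the list of things; names that differ only in an ending like _2 or _b are one class to them, and where a whole thing is asked for, a point or a joint stands for the part that bears it (a point fixed in the world has none). Each returns a list of dicts, best first, with "confidence" (0 to 1); they miss things now and then, are a little off and sometimes report something else, mostly with a low value. They report only what shows in the picture. A call takes as long as a camera call. They do not tell look-alikes from the thing itself.
- manip.find_in(label, camera): "point" ([row, column] in pixels, amid what is visible of it).
- manip.spot_point(label, camera): "point" ([row, column] in pixels: a listed point, or the origin of a listed thing).
The state is a dict: "time_s": time; "q": joint angles; "joint_vel": joint speeds; "tau": joint torques, N m; "eef_pos": TCP position; "ee_rot": TCP orientation; "force": force on the tool from outside, world axes, zero at the start; "moment": the same for the moment, N m; "gripper_width": finger opening in mm.
Only numpy, scipy, OpenCV 4.12 (cv2) and the standard library are available. Lean on these libraries where they do the work, as an engineer would, in place of code of your own. Each camera call takes 0.05 s, during which the arm holds its last target.

## Task

First slide the empty V-shaped stone rest along the glass shelf, without lifting it, until it sits centred and square on the thin rubber pad. Then take the glass swab vial from the ribbed draining mat, lay it centrally in the V of the rest and press it down so that it bears on both taped flanks, firmly but without straining the glass, and finish while still holding it pressed there so that the tape can take. Leave the tumbler, the face brush and the hair clip where they are.

Things in the scene. Friction and masses are not known exactly. Their poses are not given: they have to be found in the camera images.
- rest: Grey cast-stone V rest for the vial, loose, felt underside, about 280 g (varies 30 %). Flat base 104 (x) x 64 (y) x 8 mm, origin at the centre of its underside (at shelf height). On it two saddles, each 27 mm long (x) and 47 mm wide, centred 36 mm either side of the middle, leaving a 45 mm finger gap. Their upright outer sides, up to 24 mm over the underside, can be pinched.
- flank_left: The rest's sloping stone flank on its +y side, faced with thin white mounting tape (both saddles' halves together); fixed part of the rest, same origin and axes. With the other flank it forms one 90 degree V groove along the rest's x, bottom line 12 mm and upper edges 29 mm above the underside. Rigid: gives only a fraction of a millimetre when pressed.
- flank_right: The same on the rest's -y side, same origin and axes as the rest.
- vial: Cork-topped glass vial of cotton swabs, loose, about 90 g (varies 30 %). Cylinder 34 mm in diameter, 104 mm long; cork 27 mm wide stands 12 mm out of its +x end. Origin on the axis in the middle of the glass, x along the cylinder. It starts lying between the draining mat's middle ribs, axis level, 22 mm above the mat's underside. The cork may point either way; centre the glass along the groove.
- seat (a point): Point of the rest where the middle of the seated vial's axis comes to lie: above the rest's centre, 36 mm over its underside; axes as the rest's. The finger gap below it is open down to the base top, 28 mm lower.
- pad: Thin black rubber pad let in flush with the shelf (no step), 128 (x) x 88 (y) mm, fixed; origin at its centre, at shelf height (40 mm above the table). The rest belongs centred on it, its long side along the pad's long side (either way round), a 12 mm margin showing all round.
- drain_mat: Grey ribbed silicone draining mat, fixed, 150 (x) x 110 (y) x 3 mm with six ribs 5 mm wide, 4 mm high and 21 mm apart running along x (rib tops 7 mm above the shelf); origin at the centre of its underside. The vial lies between the two middle ribs.
- tumbler: Bystander: stainless steel tumbler, 68 mm in diameter, 85 mm tall, upright; origin at the centre of its underside. On the far side of the shelf.
- face_brush: Bystander: grey hard silicone face brush, round head 64 mm in diameter with a stub handle to 83 mm from the head's centre, 23 mm tall; origin under the head. On the far side of the shelf.
- hair_clip: Bystander: black plastic claw hair clip, 80 mm long, about 40 mm tall; origin at the centre of its underside. On the far side of the shelf.
Mind the look-alikes: they are no part of the job. Leave any green look-alike of the vial alone.

How it is judged (in metres and radians):
On the way:
1. the rest is centred and square on the pad while the vial still lies on the draining mat (horizontal distance between rest and pad below 0.01 m and angle between the x axis of rest and the x axis of pad, either way round below 0.12 rad and linear speed of rest below 0.02 m/s and horizontal distance between vial and drain_mat below 0.05 m and contact force between vial and rest below 0.1 N), for 0.2 s.
At the end, for the whole second after the job is handed in: Rest flat on the shelf within 12 mm of the pad's centre and 8 degrees of square; vial in the V within 3 mm of fully seated in height and sideways, 12 mm of centred along it, 4 degrees of its line; fingers on the vial, over 2 N on each flank (weight alone: under 1 N), all at rest (horizontal distance between rest and pad below 0.012 m and angle between the x axis of rest and the x axis of pad, either way round below 0.14 rad and height (world z) of rest below 0.044 m and angle between rest's own z axis and vertical below 0.05 rad and x of vial in the frame of rest between -0.012 and 0.012 m and y of vial in the frame of rest between -0.003 and 0.003 m and z of vial in the frame of rest between 0.033 and 0.039 m and angle between the x axis of vial and the x axis of rest, either way round below 0.07 rad and contact force between vial and flank_left above 2 N and contact force between vial and flank_right above 2 N and contact force between the fingers and vial above 2 N and linear speed of each of vial, rest below 0.02 m/s); the arm keeps its last pose, push and grip.
It fails at once if the rest is lifted off the shelf (more than 8 mm) or tipped (height (world z) of rest above 0.048 m or angle between rest's own z axis and vertical above 0.2 rad).
It fails at once if the vial is strained: more than 40 N between it and a flank of the rest (contact force between vial and flank_left above 40 N or contact force between vial and flank_right above 40 N).
It fails at once if the tumbler, the face brush or the hair clip is moved more than 20 mm (distance of any of tumbler, face_brush, hair_clip from where it was at the start of the episode above 0.02 m).
It also fails if it takes over 58 s, if anything falls off the work surface, if the arm or the gripper's body presses on something with over 40 N, if the wrist force passes 120 N, or if a joint passes its speed limit or range.

## Working session

There is one attempt and no reset: what is moved stays moved. The work goes in short steps, Python scripts to look and compute and a shell command to move; the robot and the scene stay as the last step left them, time stands still between calls to the robot, and variables do not carry over. Pictures are saved under pics/ and viewed, and the job is handed in when it is done.

```bash
mkdir -p pics; ls; cat > h.py <<'E'
import numpy as np, cv2
from rig import manip
def K(im):
    h,w=im["pixels"].shape[:2]; f=h/2/np.tan(np.radians(im["vfov"])/2)
    return np.array([[f,0,im["cx"]],[0,f,im["cy"]],[0,0,1]])
def ray(im,rc):
    p=cv2.undistortPoints(np.array([[[rc[1],rc[0]]]],float),K(im),np.array(im["dist_coeffs"],float))[0,0]
    R=np.array(im["R"]);t=np.array(im["t"])
    return -R.T@t, R.T@np.array([p[0],p[1],1.])
def at_z(im,rc,z):
    o,d=ray(im,rc); return o+d*(z-o[2])/d[2]
def proj(im,X):
    R=np.array(im["R"],float);t=np.array(im["t"],float)
    p,_=cv2.projectPoints(np.array(X,float).reshape(-1,3),cv2.Rodrigues(R)[0],t,K(im),np.array(im["dist_coeffs"],float))
    return p[:,0,:]  # col,row
def save(im,fn,crop=None,s=1):
    a=im["pixels"][:,:,::-1]
    if crop: r0,r1,c0,c1=crop; a=a[r0:r1,c0:c1]
    cv2.imwrite(fn,cv2.resize(a,None,fx=s,fy=s,interpolation=cv2.INTER_CUBIC))
E
python3 - <<'E'
from h import *
for c in("scene","top"):
    im=manip.get_image(c); save(im,f"pics/{c}0.png",s=1.5)
    print(c,im["vfov"],im["cx"],im["cy"],im["dist_coeffs"],(-np.array(im["R"]).T@np.array(im["t"])).round())
    for n,z in(("rest",40),("vial",62),("pad",40),("drain_mat",40),("tumbler",40),("face_brush",40),("hair_clip",40)):
        for d in manip.spot_point(n,c)[:4]:
            print(n,np.round(d["point"],1),round(d["confidence"],2),at_z(im,d["point"],z).round(1))
print(manip.state())
E
```

```text
pics
scene 54.05166227010635 253.34673892703523 189.45914590184805 [0.02648754 0.         0.         0.         0.        ] [1148. -556.  862.]
rest [280.7 146.9] 0.65 [ 525.4 -280.6   40. ]
vial [184.5 276.1] 0.87 [536.3 244.8  62. ]
vial [276.  147.4] 0.56 [ 530.7 -278.2   62. ]
vial [131.3 279.2] 0.46 [321.9 526.9  62. ]
pad [234.7 214.5] 0.65 [536.  -45.2  40. ]
pad [264.7 275.5] 0.29 [744.2 -10.6  40. ]
drain_mat [187.  275.1] 0.88 [525.7 253.6  40. ]
tumbler [238.8 308.8] 0.93 [755.5 131.5  40. ]
face_brush [264.5 276.1] 0.91 [745.   -8.9  40. ]
hair_clip [298.3 233. ] 0.71 [ 732.8 -166.9   40. ]
top 49.36744993802702 256.9506719113741 178.3922409193569 [0.01746389 0.         0.         0.         0.        ] [ 322.  135. 1500.]
rest [167.5 377.7] 0.73 [ 544.3 -276.3   40. ]
vial [243.6 135.8] 0.8 [285.9 562.7  62. ]
vial [170.  226.8] 0.73 [536.7 253.3  62. ]
pad [168.2 306.7] 0.66 [544. -27.  40.]
pad [167.9 377.4] 0.28 [ 542.9 -275.2   40. ]
drain_mat [172.7 228.2] 0.9 [530.3 250.1  40. ]
tumbler [169.3 225.3] 0.63 [542.5 260.4  40. ]
tumbler [112.3 263. ] 0.59 [748.4 125.4  40. ]
face_brush [112.4 297.8] 0.56 [7.467e+02 5.000e-01 4.000e+01]
hair_clip [112.1 348.4] 0.63 [ 745.8 -180.5   40. ]
hair_clip [111.3 300.8] 0.53 [750.7 -10.3  40. ]
{'time_s': 0.8, 'q': array([ 1.06070537e+00,  1.80780103e-01,  1.60700011e+00,  3.06184812e-06,
        1.35380511e+00, -2.06292217e-01]), 'joint_vel': array([ 0.00098716, -0.00075207,  0.00128569, -0.00196863, -0.00015197,
       -0.00191807]), 'tau': array([-1.21214980e-03, -4.44789219e+01, -3.51664138e+01, -4.06546587e-04,
        4.55507297e-04, -2.69834851e-05]), 'eef_pos': array([171.99474664, 548.68833967, 253.29960307]), 'ee_rot': array([-0.69896194,  0.10699682, -0.10699665,  0.69896753]), 'force': array([-1.06968699, -0.06601442,  0.61966436]), 'moment': array([-0.05348874, -0.00010004, -0.03979543]), 'gripper_width': 85.11734760909107}
```

View pics/scene0.png

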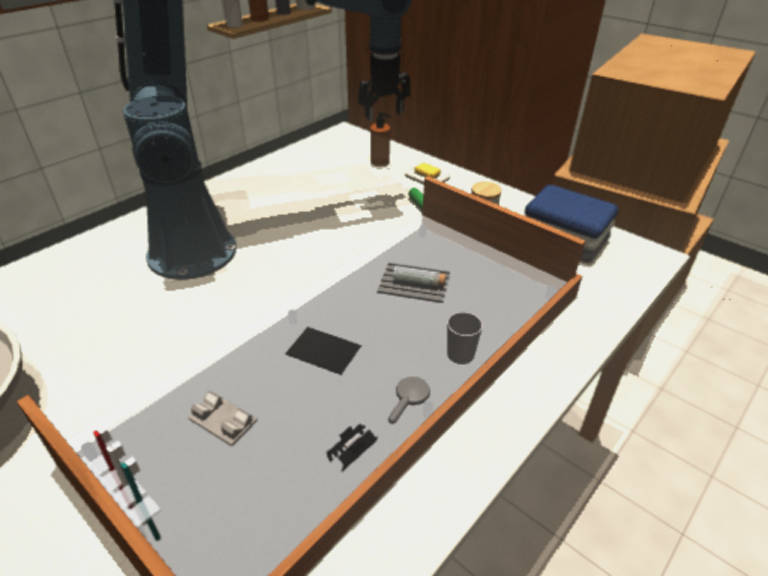

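View pics/top0.png

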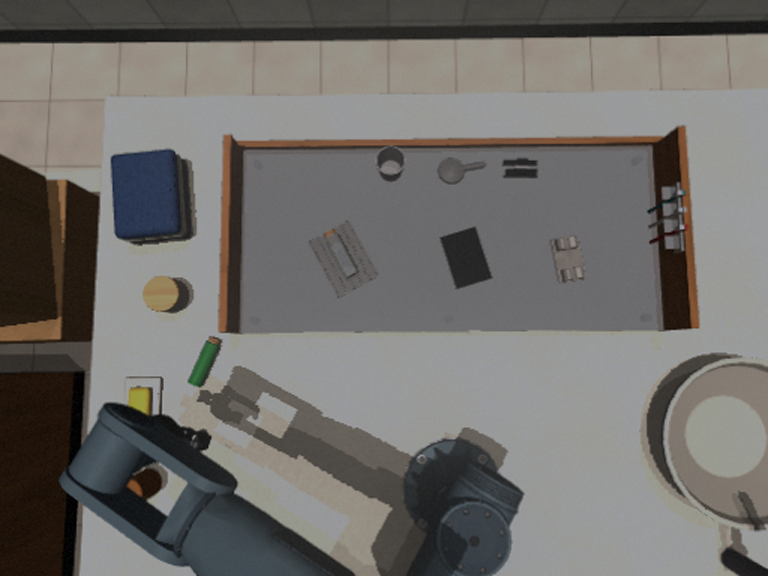

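```bash
python3 - <<'E'
from h import *
a=manip.get_image("top"); b=manip.get_image("scene")
np.save("pics/_a.npy",a["pixels"])
def crop(im,r0,c0,n,m,s): return cv2.resize(im["pixels"][r0:r0+n,c0:c0+m,::-1],(m*s,n*s),interpolation=cv2.INTER_CUBIC)
t=np.hstack([crop(a,140,200,66,66,6),crop(a,140,345,66,66,6)]); cv2.imwrite("pics/ct.png",t)
t=np.hstack([crop(b,165,240,60,65,6),crop(b,245,115,60,65,6)]); cv2.imwrite("pics/cs.png",t)
# pad
for im,n in((a,"top"),(b,"scene")):
    g=im["pixels"].max(2); 
    r0,c0=((140,280) if n=="top" else (210,180)); n1,m1=((65,60) if n=="top" else (45,70))
    m=(g[r0:r0+n1,c0:c0+m1]<50).astype(np.uint8)
    k,l,s,_=cv2.connectedComponentsWithStats(m); i=1+s[1:,4].argmax()
    ct=cv2.findContours((l==i).astype(np.uint8),cv2.RETR_EXTERNAL,cv2.CHAIN_APPROX_NONE)[0][0][:,0]
    P=np.array([at_z(im,(y+r0,x+c0),40)[:2] for x,y in ct],np.float32)
    print(n,cv2.minAreaRect(P),s[i])
E
```

```text
top ((532.5520629882812, -38.843353271484375), (124.80661010742188, 82.7573471069336), 16.78277587890625) [ 14  12  33  40 830]
scene ((556.6109008789062, -31.521358489990234), (66.07500457763672, 76.5346450805664), 16.295774459838867) [ 29  17  30  21 239]
```

View pics/ct.png

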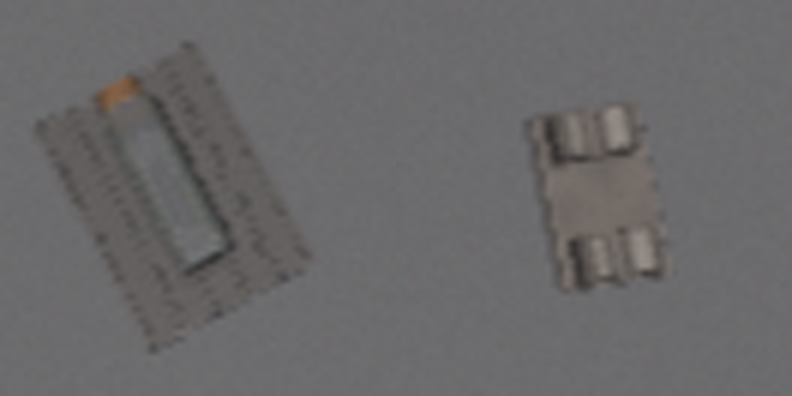

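View pics/cs.png

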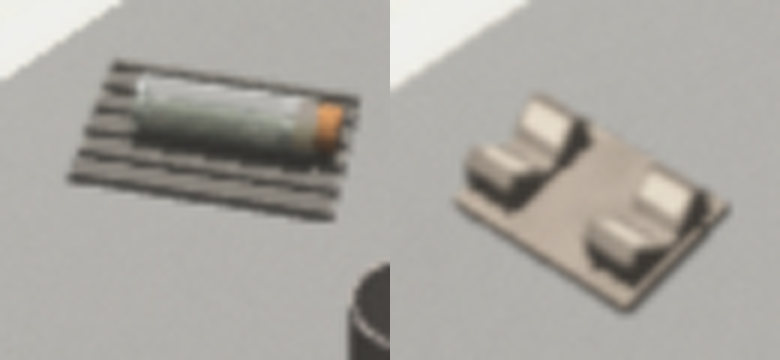

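```bash
python3 - <<'E'
from h import *
a=manip.get_image("top"); b=manip.get_image("scene")
g=b["pixels"].max(2); r0,c0=212,180
m=(g[r0:r0+42,c0:c0+70]<85).astype(np.uint8)
k,l,s,_=cv2.connectedComponentsWithStats(m); i=1+s[1:,4].argmax()
ct=cv2.findContours((l==i).astype(np.uint8),cv2.RETR_EXTERNAL,cv2.CHAIN_APPROX_NONE)[0][0][:,0]
P=np.array([at_z(b,(y+r0,x+c0),40)[:2] for x,y in ct],np.float32)
print("scene pad",cv2.minAreaRect(P),s[i])
def T(im,pts,x0,r0,c0,z):
    return np.array([at_z(im,(r0+(y+.5)/6-.5,c0+(x-x0+.5)/6-.5),z)[:2] for x,y in pts])
def rep(n,Q):
    e=np.roll(Q,-1,0)-Q; print(n,Q.mean(0).round(1),np.linalg.norm(e,axis=1).round(1),np.degrees(np.arctan2(e[:,1],e[:,0])).round(1))
rep("rest top",T(a,[(528,120),(632,103),(665,277),(565,292)],396,140,345,46))
rep("mat top",T(a,[(40,122),(190,45),(312,262),(155,352)],0,140,200,43))
v=T(a,[(133,103),(208,256)],0,140,200,62);rep("vial top",v)
rep("rest sc low",T(b,[(457,203),(627,312),(732,212)],390,245,115,44))
Q=T(b,[(457,203),(732,212)],390,245,115,44); print("center from diag",Q.mean(0))
rep("mat sc",T(b,[(112,63),(358,97),(333,219),(68,181)],0,165,240,44))
# vial axis in scene: glass left end & right end mid
rep("vial sc",T(b,[(137,107),(308,127)],0,165,240,62))
E
```

```text
scene pad ((532.1611938476562, -38.32110595703125), (125.22403717041016, 86.58712005615234), 16.37497329711914) [ 11   6  49  31 855]
rest top [ 525.6 -275.4] [ 61.7 103.6  58.7 102.9] [ -81.1 -172.    98.1    9.7]
mat top [532.3 248.5] [ 99.5 148.3 105.5 152.6] [ -62.8 -151.2  119.6   26.6]
vial top [538.6 249.2] [100.1 100.1] [-154.1   25.9]
rest sc low [ 546.1 -283.6] [103.   62.4 121.8] [   8.8   97.4 -140.3]
center from diag [ 527.78982616 -275.88106943]
mat sc [532.4 248.9] [148.1 112.  149.6 113. ] [  29.4  -60.4 -150.3  118.8]
vial sc [536.  247.7] [98.1 98.1] [  31.6 -148.4]
```

```bash
python3 - <<'E'
from h import *
from scipy.spatial.transform import Rotation as Ro
s=manip.state(); R=Ro.from_quat(s["ee_rot"]).as_matrix()
print(R.round(3)); jaw=np.degrees(np.arctan2(R[1,2],R[0,2]));print("jaw yaw",jaw)
p=s["eef_pos"]
for tgt,yaw in((np.array([490.9,-281.2,180]),99.),):
    print(((tgt-p)/60).round(3),((yaw-jaw+90)%180-90)/6)
E
```

```text
[[ 0.954 -0.     0.299]
 [-0.299  0.     0.954]
 [-0.    -1.     0.   ]]
jaw yaw 72.59518071764694
[  5.315 -13.831  -1.222] 4.40080321372551
```

```bash
python3 -m crank '[5.3,-5,0,2, 5.3,-5,0,2, 5.3,-5,0,2, 5.3,-5,0,2, 5.3,-5,0,2, 5.3,-13.83,0,4.4, 5.3,-13.83,0,4.4, 5.3,-13.83,0,4.4, 5.3,-13.83,0,4.4, 5.3,-13.83,0,4.4, 5.3,-13.83,0,4.4, 5.3,-13.83,0,4.4, 5.3,-13.83,0,4.4, 5.3,-13.83,0,4.4, 5.315,-13.83,0,4.4, 5.315,-13.83,-1.2,4.4, 5.315,-13.83,-1.2,4.4, 5.315,-13.83,-1.2,4.4]' 0
```

```text
time_s: 3.25
eef_pos: [490.7, -280.2, 181.2]
ee_rot: [-0.704, -0.055, 0.056, 0.705]
force: [0.0, -0.3, 1.1]
gripper_width: 85.6
```

```bash
python3 -m crank '[0,0,-0.5,0, 0,0,-1,0, 0,0,-1,0]'; python3 - <<'E'
from h import *
b=manip.get_image("scene"); save(b,"pics/s1.png",(180,340,60,260),4)
E
```

```text
time_s: 3.62
eef_pos: [490.9, -279.9, 121.7]
ee_rot: [-0.705, -0.056, 0.056, 0.705]
force: [0.1, -0.1, -0.3]
gripper_width: 85.6
```

View pics/s1.png

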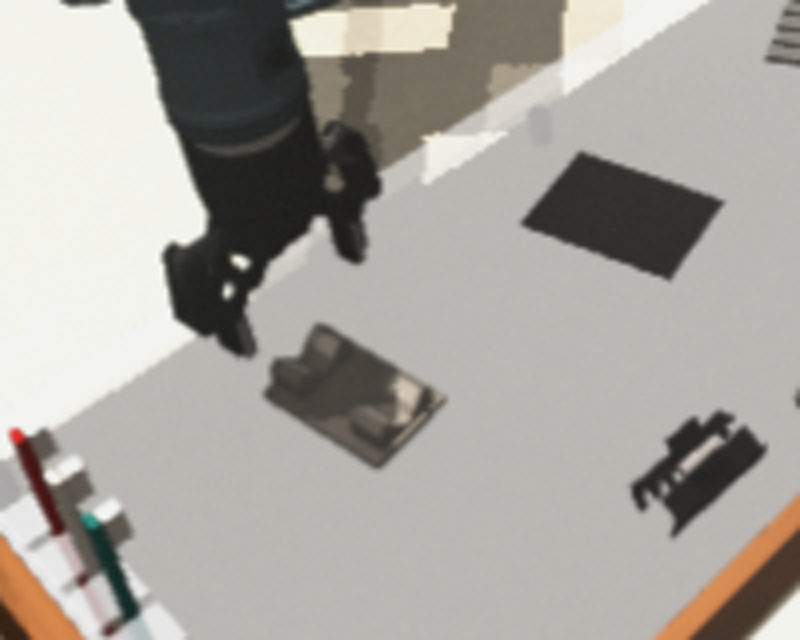

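```bash
python3 -m crank '[0,0,-0.4,0, 0,0,-0.75,0, 0,0,-0.8,0, 0,0,-0.8,0]' && python3 -m crank '[0,0,0,0, 0,0,0,0, 0,0,0,0, 0,0,0,0, 0,0,0,0, 0,0,0,0]' 255;  python3 - <<'E'
from h import *
b=manip.get_image("scene"); save(b,"pics/s2.png",(180,340,60,260),4)
E
```

```text
time_s: 4.18
eef_pos: [492.0, -281.8, 75.3]
ee_rot: [0.706, 0.056, -0.055, -0.704]
force: [0.1, 0.3, -0.9]
gripper_width: 85.3
time_s: 4.92
eef_pos: [491.5, -281.7, 74.5]
ee_rot: [0.705, 0.056, -0.055, -0.704]
force: [-0.6, 1.4, 6.3]
gripper_width: 44.8
```

View pics/s2.png

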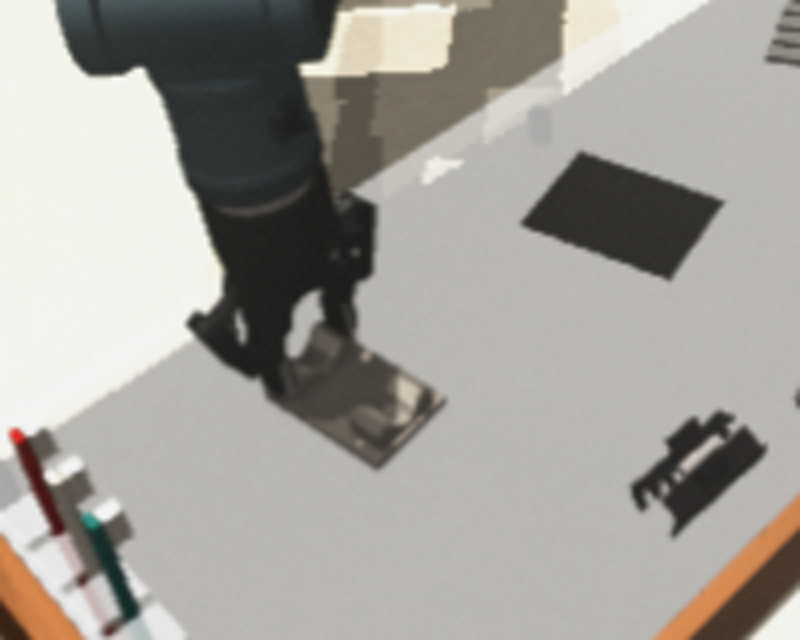

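```bash
python3 -m crank '[0.01,0.2,0,0, 0.02,0.6,0,0.1, 0.03,1.0,0,0.3, 0.05,1.4,0,0.4, 0.06,1.8,0,0.6, 0.08,2.2,0,0.8, 0.1,2.6,0,1, 0.11,3.0,0,1.2, 0.117,3.4,0,1.27, 0.117,3.7,0,1.27, 0.117,3.87,0,1.27, 0.117,3.87,0,1.27, 0.117,3.87,0,1.27]';  python3 - <<'E'
from h import *
b=manip.get_image("scene"); save(b,"pics/s3.png",(190,280,150,280),6)
b=manip.get_image("top"); save(b,"pics/t3.png",(120,210,270,380),6)
E
```

```text
time_s: 6.6
eef_pos: [498.9, -47.7, 74.6]
ee_rot: [-0.7, -0.103, 0.101, 0.7]
force: [1.7, 2.8, 8.8]
gripper_width: 45.1
```

View pics/s3.png

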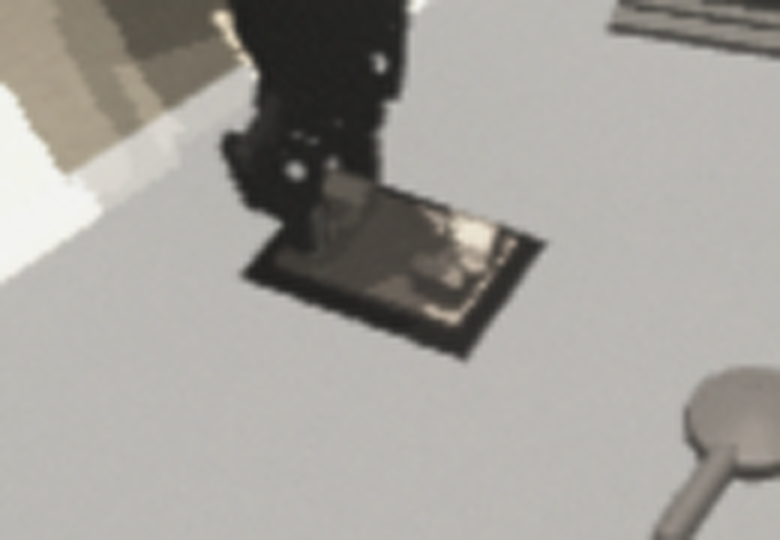

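View pics/t3.png

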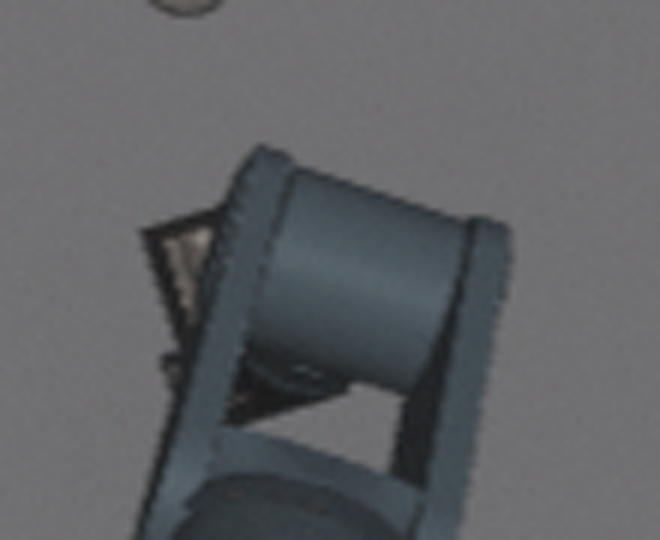

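```bash
python3 -m crank '[0,0,0,0, 0,0,0,0, 0,0,0,0, 0,0,0,0, 0,0,0.3,0, 0,0,0.9,0, 0,0,1.8,0, 0,1.0,1.8,0, 0,2,1.8,0, 0,3,1.8,0, 0,3,1.8,0]' 0;  python3 - <<'E'
from h import *
b=manip.get_image("scene"); save(b,"pics/s4.png",(205,265,170,260),8)
a=manip.get_image("top"); save(a,"pics/t4.png",(140,200,280,350),9)
E
```

```text
time_s: 8.07
eef_pos: [497.1, 134.8, 181.2]
ee_rot: [-0.699, -0.104, 0.104, 0.7]
force: [-0.3, 0.2, -0.3]
gripper_width: 85.4
```

View pics/s4.png

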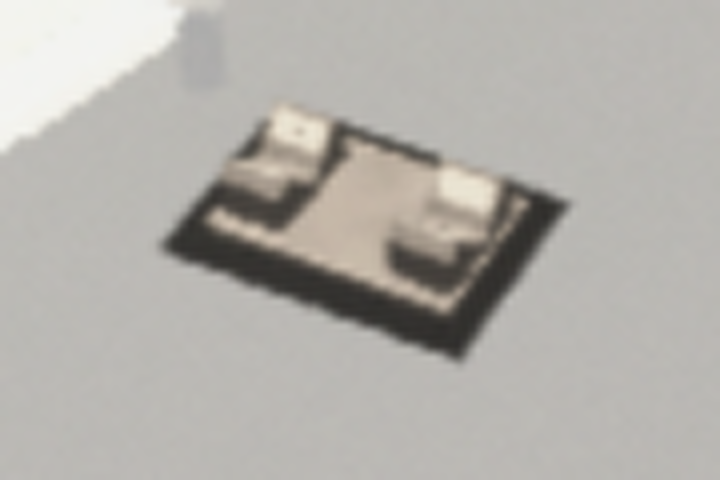

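View pics/t4.png

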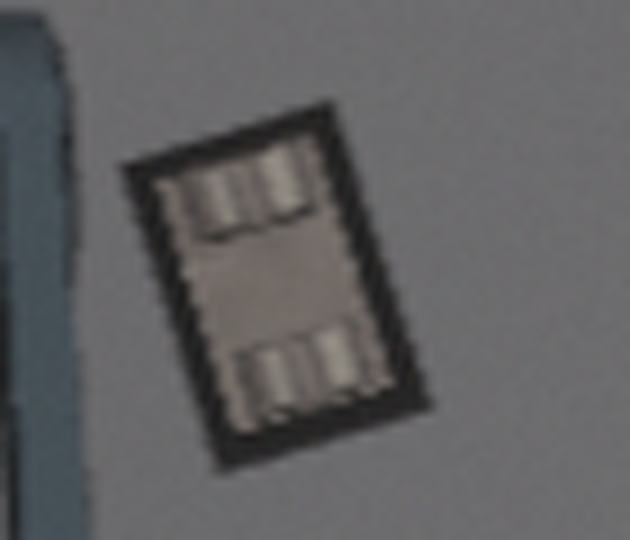

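```bash
python3 - <<'E'
from h import *
a=manip.get_image("top"); b=manip.get_image("scene")
def T(im,pts,r0,c0,s,z): return np.array([at_z(im,(r0+(y+.5)/s-.5,c0+(x+.5)/s-.5),z)[:2] for x,y in pts])
def rep(n,Q):
    e=np.roll(Q,-1,0)-Q; print(n,Q.mean(0).round(1),np.linalg.norm(e,axis=1).round(1),np.degrees(np.arctan2(e[:,1],e[:,0])).round(1))
rep("rest top",T(a,[(155,182),(315,138),(393,388),(232,430)],140,280,9,47))
rep("pad top",T(a,[(122,163),(333,100),(435,408),(222,472)],140,280,9,40))
rep("pad sc",T(b,[(161,246),(463,360),(570,203),(275,100)],205,170,8,40))
Q=T(b,[(207,215),(450,312),(530,203)],205,170,8,48);rep("rest sc",Q);print((Q[0]+Q[2])/2)
print("to vial", (np.array([535.5,249.6])-np.array([497.9,131.1]))/60, (28.7-16.6)/6)
save(b,"pics/s5.png",(160,230,230,320),8)
E
```

```text
rest top [532.5 -37.4] [ 65.1 102.6  64.7 101.7] [ -75.  -164.3  104.2   16. ]
pad top [533.1 -39.9] [ 87.  127.7  86.9 127.7] [ -73.7 -163.3  106.3   16.7]
pad sc [531.4 -37.5] [128.8  87.  130.7  86.5] [  16.2  107.2 -163.5  -71.6]
rest sc [552.3 -41.7] [105.6  61.5 121. ] [  14.6  105.9 -134.8]
[532.45760194 -36.33130065]
to vial [0.62666667 1.975     ] 2.016666666666666
```

View pics/s5.png

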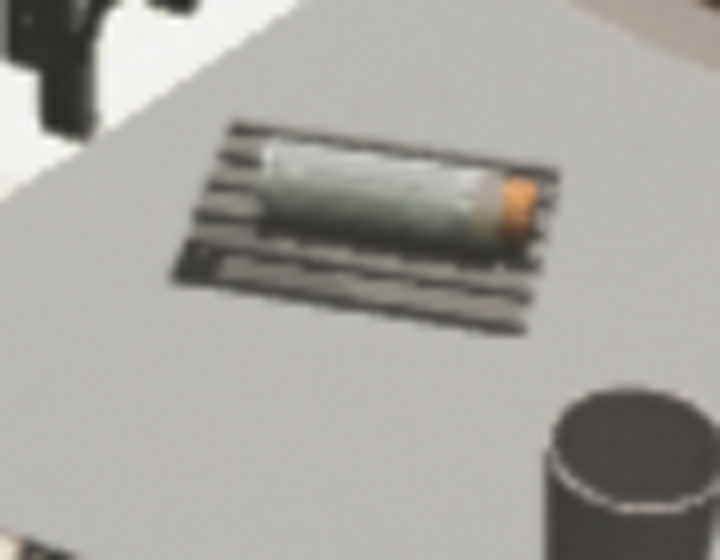

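```bash
python3 -m crank '[0.64,1.98,0,2, 0.64,1.98,0,2, 0.64,1.98,0,2, 0.64,1.98,-0.6,2, 0.64,1.98,-1.2,2, 0.64,1.98,-1.6,2, 0.64,1.98,-1.79,2, 0.64,1.98,-1.79,2, 0.64,1.98,-1.79,2]' && python3 - <<'E'
from h import *
b=manip.get_image("scene"); save(b,"pics/s6.png",(140,230,220,330),7)
print(manip.state()["eef_pos"],manip.state()["force"])
E
```

```text
time_s: 9.4
eef_pos: [537.4, 249.6, 75.2]
ee_rot: [0.685, 0.175, -0.174, -0.685]
force: [-0.6, -0.5, 0.5]
gripper_width: 85.4
[537.38818923 249.76444284  75.29482939] [0.21806989 0.4505177  0.3232879 ]
```

View pics/s6.png

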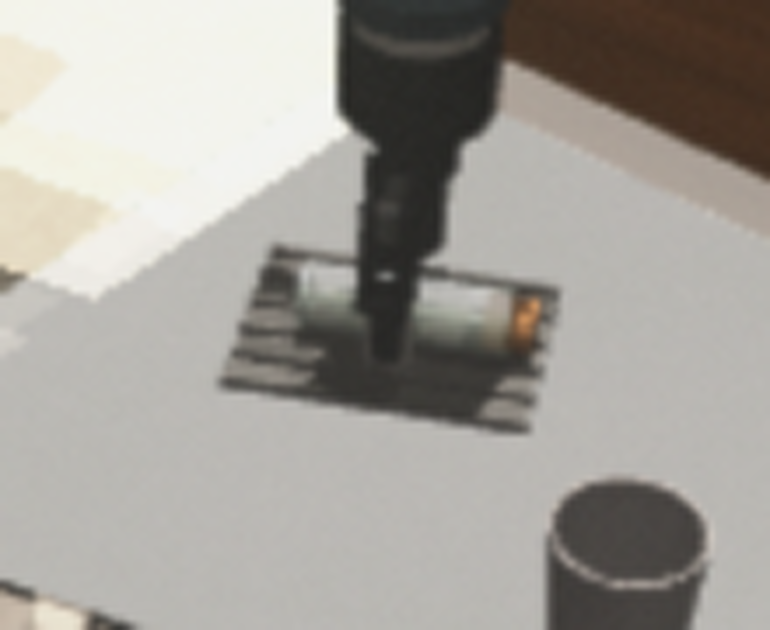

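```bash
python3 -m crank '[0,0,0,0, 0,0,0,0, 0,0,0,0, 0,0,0,0, 0,0,0,0, 0,0,0,0, 0,0,0,0]' 255 && python3 -m crank '[0,0,0.3,0, 0,0,0.6,0, 0,0,1,0, 0,0,1,0]' && python3 - <<'E'
from h import *
b=manip.get_image("scene"); save(b,"pics/s7.png",(110,230,220,330),6)
print(manip.state()["eef_pos"],manip.state()["force"])
E
```

```text
time_s: 10.32
eef_pos: [536.5, 250.5, 74.5]
ee_rot: [-0.685, -0.175, 0.175, 0.685]
force: [-2.0, 3.1, 5.3]
gripper_width: 31.8
time_s: 10.82
eef_pos: [538.4, 250.2, 137.1]
ee_rot: [0.685, 0.177, -0.173, -0.685]
force: [0.5, 0.3, -1.0]
gripper_width: 31.9
[537.30890418 249.96347864 135.44424521] [ 0.4453806   0.12541233 -0.68916485]
```

View pics/s7.png

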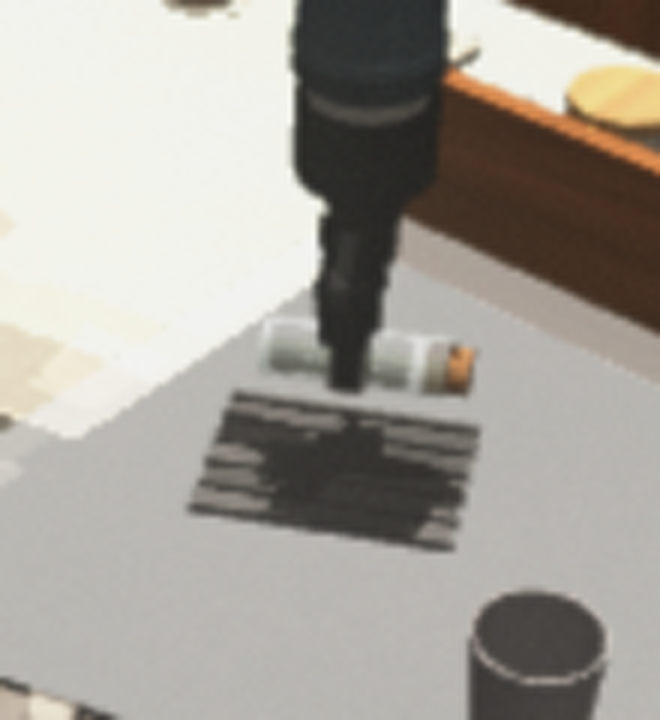

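```bash
python3 -m crank '[-0.02,-0.6,0.1,-0.2, -0.03,-1.4,0.1,-0.6, -0.04,-2.2,0.1,-1, -0.05,-3,0.1,-1.5, -0.06,-3.8,0.1,-1.8, -0.063,-4.4,0,-2, -0.063,-4.8,0,-2, -0.063,-4.8,0,-2, -0.063,-4.8,-0.3,-2, -0.063,-4.8,-0.55,-2, -0.063,-4.8,-0.55,-2, -0.063,-4.8,-0.55,-2]' && python3 - <<'E'
from h import *
b=manip.get_image("scene"); save(b,"pics/s8.png",(180,270,160,270),7)
b=manip.get_image("top"); save(b,"pics/t8.png",(130,210,270,370),7)
print(manip.state()["eef_pos"],manip.state()["force"])
E
```

```text
time_s: 12.38
eef_pos: [532.5, -37.6, 100.6]
ee_rot: [-0.7, -0.102, 0.103, 0.7]
force: [0.0, 0.2, -0.6]
gripper_width: 32.3
[532.9569538  -37.96969874 101.31532895] [-0.09612525  0.39008674 -1.35938125]
```

View pics/s8.png

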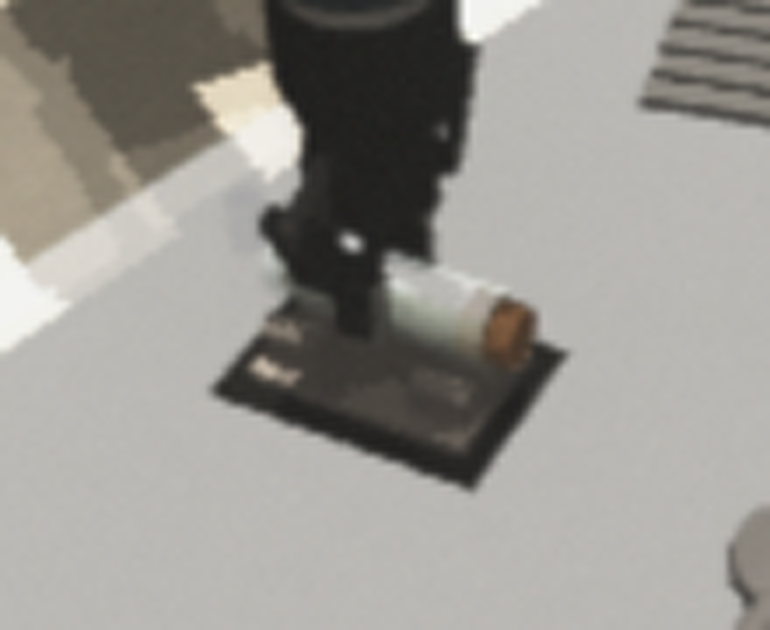

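View pics/t8.png

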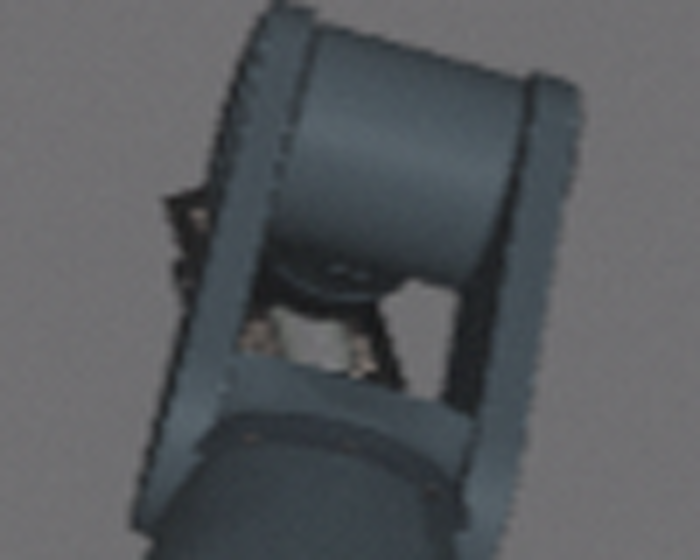

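```bash
python3 -m crank '[0,0,-0.07,0, 0,0,-0.14,0, 0,0,-0.14,0]'; python3 -m crank '[0,0,-0.03,0, 0,0,-0.03,0]';python3 -m crank '[0,0,-0.03,0, 0,0,-0.03,0]';
```

```text
time_s: 12.85
eef_pos: [532.2, -38.1, 92.0]
ee_rot: [-0.7, -0.102, 0.102, 0.7]
force: [-0.5, -0.7, -0.5]
gripper_width: 32.0
time_s: 13.1
eef_pos: [532.5, -38.1, 90.6]
ee_rot: [-0.7, -0.102, 0.102, 0.7]
force: [0.3, 1.0, -0.1]
gripper_width: 31.8
time_s: 13.35
eef_pos: [532.7, -38.1, 88.9]
ee_rot: [0.7, 0.102, -0.102, -0.7]
force: [0.6, 0.1, -0.0]
gripper_width: 32.3
```

```bash
python3 -m crank '[0,0,-0.02,0, 0,0,-0.02,0]'; python3 -m crank '[0,0,-0.02,0, 0,0,-0.02,0]'
```

```text
time_s: 13.6
eef_pos: [532.7, -38.1, 88.7]
ee_rot: [0.7, 0.102, -0.102, -0.7]
force: [-3.4, 1.6, 9.3]
gripper_width: 31.7
time_s: 13.85
eef_pos: [532.8, -38.1, 88.6]
ee_rot: [0.7, 0.102, -0.102, -0.7]
force: [-8.9, 0.7, 19.0]
gripper_width: 31.9
```

```bash
python3 -m crank '[-0.01,0,0,0, -0.01,0,0,0, -0.01,0,0,0, -0.01,0,0,0]'; python3 -m crank '[0,0,0,0, 0,0,0,0, 0,0,0,0, 0,0,0,0]'; python3 - <<'E'
from h import *
b=manip.get_image("scene"); save(b,"pics/s9.png",(180,270,160,270),7)
f=[]
for i in range(6): manip.get_image("top"); f.append(manip.state()["force"])
print(np.array(f).round(1)); s=manip.state();print(s["eef_pos"],s["gripper_width"])
t=np.array([532.5,-37.3]); u=np.array([np.cos(.286),np.sin(.286)])
X=[list(t+u*d)+[76] for d in(-52,0,52,64)]
print(X); print(((proj(b,X)-[160,180]+.5)*7-.5).round(0))
E
```

```text
time_s: 14.35
eef_pos: [532.7, -38.1, 88.7]
ee_rot: [0.7, 0.103, -0.102, -0.699]
force: [-6.0, 1.4, 16.9]
gripper_width: 32.0
time_s: 14.85
eef_pos: [532.7, -38.1, 88.7]
ee_rot: [0.7, 0.103, -0.102, -0.699]
force: [-5.9, 2.9, 16.4]
gripper_width: 31.8
[[-6.2  1.9 17.6]
 [-5.4  2.8 17. ]
 [-5.5  2.4 16.7]
 [-5.7  2.7 16.8]
 [-5.9  1.8 17.5]
 [-5.9  2.4 16.5]]
[532.71352584 -38.12019314  88.65029343] 32.152789752474725
[[np.float64(482.61223919804667), np.float64(-51.97008255488328), 76], [np.float64(532.5), np.float64(-37.3), 76], [np.float64(582.3877608019533), np.float64(-22.629917445116718), 76], [np.float64(593.9003209870194), np.float64(-19.24451377860519), 76]]
[[282. 275.]
 [387. 312.]
 [496. 351.]
 [521. 360.]]
```

View pics/s9.png

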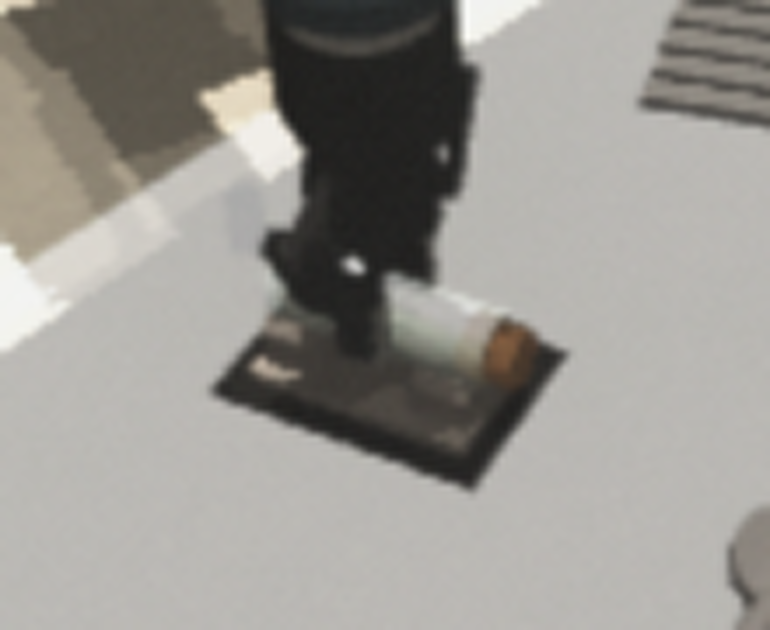

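```bash
python3 - <<'E'
from h import *
print(manip.close_job()); s=manip.state(); print(s["time_s"],s["force"],s["eef_pos"],s["gripper_width"])
E
```

```text
the job is handed in; nothing more can be done
None
the job is handed in; nothing more can be done
```

I slid the rest onto the pad, laid the vial in its V and handed the job in while still pressing the vial down. No verdict was reported.

- **Rest:** I pinched it by one saddle and slid it along the shelf. In both pictures it ended within about 3 mm and 2° of the pad's centre and line, before I touched the vial.
- **Vial:** I took the clear cork-topped vial off the mat and left the green look-alike alone. It met the groove at the height expected for full seating.
- **Press:** The last readings were a steady 17 N or so downward, with about 6 N sideways, mostly along the groove. I work that out to be roughly 9 N on one flank and 15 N on the other, but flank forces could not be measured directly.
- **Centring:** In the last picture the vial looks about 3–4 mm off centre along the groove, inside the 12 mm limit. The rest had not visibly moved on the pad.
- **Not fully checked:** About 6 N of sideways force along the groove remained after one small correction, and I left it. I did not re-measure the tumbler, brush and clip at the end; the arm's path stayed well clear of them.

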